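# Put the set of parallels away in the tool chest

## Robot

A 6-joint arm with a two-finger parallel gripper is mounted at the origin on the work surface. World frame = base frame: x ahead of the robot, y to its left, z up, the work surface at z = 0. Lengths are in m, angles in rad, forces in N, time in s.
With the tool pointing down it reaches from about 0.25 to 0.775 m from the base axis. Payload 4 kg.
Tool frame: the origin (TCP) lies at the very end of the fingers, on their centre line; the grasp point (between the pads) lies tcp_to_grasp behind it (tcp_to_grasp is the distance from the TCP to the grasp point, in m); z points along the fingers, y is the direction in which the jaws open and shut (so a half turn about z gives the same grasp; the last joint's range is limited). The gripper opens to 94 mm and grips with 3 to 60 N. Pads are 16 mm wide; open, the fingers measure 119 mm over their backs; the gripper's body (75 mm by 177 mm) begins 78 mm behind the grasp point.
Start: joints at [-1.319, 0.087, 1.371, -0, 1.684, -0.103], TCP at [0.191, -0.516, 0.206] pointing down, gripper open.
Joint ranges: [-3.1, 3.1], [-0.76, 2.03], [0.27, 2.55], [-1.08, 4.22], [0.17, 2.65], [-2.57, 2.57]. Speed limits (rad/s): [2.79, 2.79, 3.14, 3.14, 3.14, 3.14].

## Interface

Orientations are given as [roll, pitch, yaw] about the fixed x, y, z axes, in that order (R = Rz(yaw) Ry(pitch) Rx(roll)).
In Python, from bench import * gives the robot as it stands.
- The arm moves only by the tool play_rows, never from a script. Its argument "rows" is a list of rows, each a list of 3 entries, a list of its own where there are three numbers: the finger opening in cm, from 0 to 9.4, then the shift along the world's x, y, z in cm, then the turn, a rotation vector about the world's x, y, z in rad. A call has 1 to 8 rows; each row is the pose to reach, as a shift and turn from the pose commanded when the call began; what a row does not reach only later rows make up. A row lasts 1/12 s, in which the tool goes at most 41.7 mm and 7.16 degrees, less where a joint would pass 70% of its speed; a pose out of reach is approached as far as the arm can. A call with a gripper value outside its range is refused whole. The fingers move at their own pace and stop on an object; the grip force is fixed at half the most. Time passes only in rows, so rows that repeat a pose let the fingers close. It gives the time, the measured TCP pose, the force and the opening at its end, in the units of the state.
- get_obs(): the state, without advancing time (a new reading comes with each control period).
- snapshot(name): name is "scene" or "top"; returns a dict with "pixels" (384x512x3 uint8, red, green, blue), "fx", "fy", "cx", "cy" (pixels), "rvec" (rotation vector, rad) and "tvec" (3), from world to camera coordinates, as OpenCV has them. Camera axes: x right, y down, z forward; pixel columns grow to the right and rows downward; lengths in m; the calibration is good to about 2 mm. A picture is of the moment at which its call begins. There is no depth.
- close_job(): hands the job in, once; it reports no verdict.
Trained networks look in the newest picture that a camera, given by its name, has taken for a name from the list of things; names that differ only in an ending like _2 or _b are one class to them, and where a whole thing is asked for, a point or a joint stands for the part that bears it (a point fixed in the world has none). Each returns a list of dicts, best first, with "confidence" (0 to 1); they miss things now and then, are a little off and sometimes report something else, mostly with a low value. They report only what shows in the picture. A call takes as long as a camera call. They do not tell look-alikes from the thing itself.
- silhouettes(camera, label): "mask" (384x512 bool, what is visible of it) and "point" ([row, column] in pixels, amid what is visible of it).
The state is a dict: "time": time; "joint_positions": joint angles; "qvel": joint speeds; "joint_torque": joint torques, N m; "tool_pos": TCP position; "ee_rot": TCP orientation; "wrist_force": force on the tool from outside, world axes, zero at the start; "wrist_torque": the same for the moment, N m; "width": finger opening in m.
Only numpy, scipy, OpenCV 4.12 (cv2) and the standard library are available. Lean on these libraries where they do the work, as an engineer would, in place of code of your own. Each camera call takes 0.05 s, during which the arm holds its last target. There are 200 camera calls.

## Task

Put the three aluminium parallel bars away: pull the chest's bottom drawer out to its stop, then bring the bars over together as one pile on edge, tip the pile's leading end in under the chest and down the pocket's far wall, and lay it down fully home in its black pocket (the insert lies loose in the drawer, so feel for that wall). Shut the drawer completely. Do not drop the bars, and leave the flange, the oil bottle and the chuck key where they are.

Things in the scene. Friction and masses are not known exactly. Their poses are not given: they have to be found in the camera images.
- drawer (a joint): opening of the chest's bottom drawer in m: 0 shut, 0.18 at its stop; starts partly out. It runs with about 8 N of friction, stays where it is left, and a push of more than that shuts it
- pocket (a point): a point fixed to the drawer, on its yellow floor, 20 mm above the bench: the middle of the pocket when the black insert lies mid-way. The insert is loose and can lie up to 7 mm further in or out (x), which this point does not show. x points level into the chest (the way the drawer shuts), y along the drawer's width, z up. Pocket 134 long (x) x 34 wide x 20 deep (mm), for the bars side by side on edge
- scoop (a point): 35 mm to the +y side of the pocket's point, on the drawer's floor, in a finger scoop of the insert; an equal scoop lies on the -y side. The pocket's side walls stand only along the 30 mm at each end; between them the scoops are open to the pocket, down to its floor, 74 long (x = -37 to +37 mm) and 36 wide each side. Insert held by about 14 N of friction
- edge (a point): lower edge of the chest's upright front, straight across the pocket's centre line, 53 mm above the pocket's floor; fixed to the chest, axes as the pocket's. The front rises from it to 250 mm above the bench. With the drawer at its stop the edge lies at pocket x = +15, so about 52 mm of the pocket stay under the chest. Under and behind the edge the space is free
- panel (a point): middle of the top edge of the drawer's front panel, 12 mm thick, 71 mm above the bench, faces at pocket x = -165 and -153. Between the panel and the pocket's 12 mm near end wall is an empty bay about 74 mm long, floor level with the pocket's. Insert 20 mm high all over, but for two steel lathe centres (26) over 75 mm to the pocket's -y side; drawer sides 39 mm
- pull (a point): middle of the drawer's steel bar handle: a level bar 11 mm thick and about 100 long along the drawer's width, 35 mm in front of the panel's outer face and 43 mm above the bench; free behind it for a finger. Same axes as the pocket
- bar1_mid (a point): aluminium parallel bar, 130 long x 10 thick x 36 high (mm), about 0.09 to 0.17 kg; stands on its 10 mm edge. The point is its very centre (18 mm above its underside); x along its length, z up. All three are alike: any order, either way round. The three start side by side as one pile 31 mm thick, lengthwise parallel, ends level to about 1 mm
- bar2_mid (a point): aluminium parallel bar, 130 long x 10 thick x 36 high (mm), about 0.09 to 0.17 kg; stands on its 10 mm edge. The point is its very centre (18 mm above its underside); x along its length, z up. All three are alike: any order, either way round. It starts in the middle of the pile
- bar3_mid (a point): aluminium parallel bar, 130 long x 10 thick x 36 high (mm), about 0.09 to 0.17 kg; stands on its 10 mm edge. The point is its very centre (18 mm above its underside); x along its length, z up. All three are alike: any order, either way round
- flange_mid (a point): turned aluminium flange, a disc of 104 mm diameter and 10 thick with a hub, 30 high in all, lying on the bench; point 15 mm up its axis. Leave it alone.
- oil_mid (a point): yellow oil bottle, 52 mm diameter, 140 high; point half-way up. Leave it alone.
- key_mid (a point): T-shaped chuck key lying flat, 90 x 95 mm, 13 thick; point at mid-height of its stem. Leave it alone.
Mind the look-alikes: they are no part of the job. Leave any green or turquoise look-alike of the part that bears bar1_mid alone.

How it is judged:
By the outcome, as a careful person would: the job done as asked, in the order asked, and still so for the second after the job is handed in, with the robot touching nothing.
It also fails if it takes over 67 s, if anything falls off the work surface, if the arm or the gripper's body presses on something with over 40 N, if the wrist force passes 120 N, or if a joint passes its speed limit or range.

## Working session

There is one attempt and no reset: what is moved stays moved. The work goes in short steps, Python scripts to look and compute and a tool call to move; the robot and the scene stay as the last step left them, time stands still between calls to the robot, and variables do not carry over. Pictures are saved under pics/ and viewed, about 8 in all and at most 12, crops included, and the job is handed in when it is done.

Besides the shell and the picture viewer there is one more tool, called after "Emit:" as name(argument=value, ...) on one line, values as JSON. play_rows: Moves the arm, as the interface text tells. Its arguments: {"type":"object","properties":{"rows":{"type":"array"}},"required":["rows"]}

```bash
ls; mkdir -p pics; python3 - <<'E'
from bench import *
import cv2,numpy as np
o=get_obs();print({k:np.round(v,3) for k,v in o.items()})
for n in("scene","top"):
    s=snapshot(n);cv2.imwrite(f"pics/{n}0.png",s["pixels"][:,:,::-1])
    print(n,s["fx"],s["cx"],s["cy"],s["rvec"],s["tvec"], (-cv2.Rodrigues(np.array(s["rvec"]))[0].T@np.array(s["tvec"])).round(3))
a=cv2.imread("pics/scene0.png");b=cv2.imread("pics/top0.png")
cv2.imwrite("pics/s0.png",cv2.resize(a,(800,600)));cv2.imwrite("pics/t0.png",cv2.resize(b,(800,600)))
E
```

```text
pics
{'time': np.float64(0.0), 'joint_positions': array([-1.319,  0.088,  1.372, -0.   ,  1.684, -0.103]), 'qvel': array([-0.   ,  0.001,  0.   ,  0.   ,  0.   , -0.   ]), 'joint_torque': array([-0.0000e+00, -3.4017e+01, -3.0243e+01,  7.2000e-02,  3.3000e-02,
       -0.0000e+00]), 'tool_pos': array([ 0.191, -0.515,  0.204]), 'ee_rot': array([-3.139, -0.   ,  0.355]), 'wrist_force': array([ 0.168, -0.343, -0.411]), 'wrist_torque': array([-0.013,  0.012, -0.031]), 'width': np.float64(0.094)}
scene 489.21660404587124 248.77903272726206 188.97588594461172 [ 2.4397413   0.81719773 -0.2350021 ] [-0.39609112 -0.26090039  1.40637767] [ 0.907 -0.564  1.031]
top 393.5476434550323 254.12804575398718 194.38115327987876 [ 2.10886478 -2.11326345  0.1951001 ] [-0.04184192  0.52648516  0.87829508] [ 0.343 -0.056  0.964]
```

View pics/s0.png

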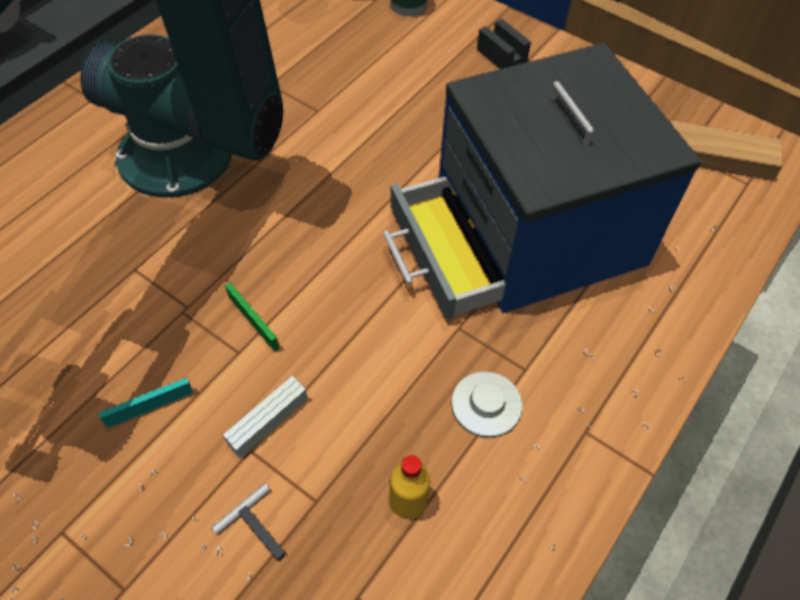

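View pics/t0.png

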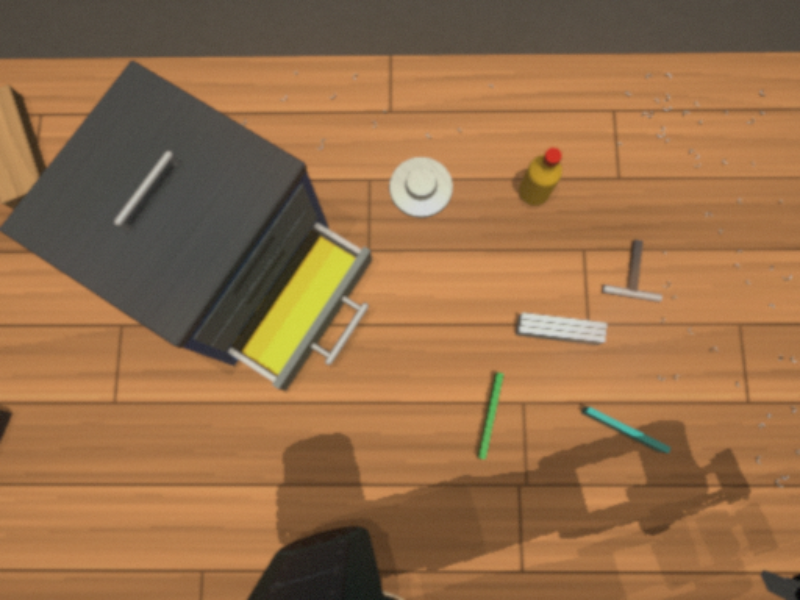

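The scene view shows the chest at upper right with the drawer partly out, and the white/aluminium pile at (265,415). The green and turquoise bars are the look-alikes. In the top view the pile is at (562,328), the handle runs (366,307)-(330,361), the panel's ends are near (365,252) and (280,384), the flange is at (421,186), the bottle at (540,180) and the key at (633,275).

```bash
cat > h.py <<'E'
from bench import *
import cv2,numpy as np
def ray(s,u,v,z):
    R=cv2.Rodrigues(np.array(s["rvec"],float))[0];t=np.array(s["tvec"],float)
    d=R.T@np.array([(u-s["cx"])/s["fx"],(v-s["cy"])/s["fy"],1]);c=-R.T@t
    return c+d*(z-c[2])/d[2]
def proj(s,P):
    K=np.array([[s["fx"],0,s["cx"]],[0,s["fy"],s["cy"]],[0,0,1]])
    return cv2.projectPoints(np.array(P,float).reshape(-1,3),np.array(s["rvec"],float),np.array(s["tvec"],float),K,None)[0][:,0]
E
python3 - <<'E'
from h import *
s=snapshot("top");k=1.5625
f=lambda u,v,z:ray(s,u/k,v/k,z)
for n,z,P in (("panel",.071,[(371,254),(285,386),(359,255),(272,380)]),("handle",.0485,[(366,307),(330,361)]),("pile",.036,[(521,314),(606,322),(604,342),(519,333)])):
    print(n,[f(u,v,z)[:2].round(4) for u,v in P])
c=snapshot("scene")
for cam,sn in(("top",s),("scene",c)):
  for lab in("bar1_mid","pull","panel","flange_mid","oil_mid","key_mid"):
    for d in silhouettes(cam,lab)[:4]:
        m=d["mask"].astype(np.uint8);r=cv2.minAreaRect(cv2.findNonZero(m)); 
        z={"b":.036,"p":.071,"f":.01,"o":.07,"k":.0065}[lab[0]]
        if lab=="pull":z=.045
        B=cv2.boxPoints(r)
        print(cam,lab,round(d["confidence"],2),m.sum(),"px",np.round(d["point"]),"ctr",ray(sn,*r[0],z)[:2].round(3),[tuple(ray(sn,*b,z)[:2].round(3)) for b in B] if lab[0] in"bp" else "")
E
```

```text
panel [array([ 0.5991, -0.004 ]), array([0.4018, 0.119 ]), array([0.5977, 0.0141]), array([0.4104, 0.1382])]
handle [array([0.5222, 0.0043]), array([0.4402, 0.0573])]
pile [array([ 0.5129, -0.2323]), array([ 0.5001, -0.3609]), array([ 0.4694, -0.3558]), array([ 0.4836, -0.2281])]
top bar1_mid 0.81 331 px [270. 313.] ctr [ 0.358 -0.18 ] [(np.float64(0.299), np.float64(-0.156)), (np.float64(0.422), np.float64(-0.189)), (np.float64(0.418), np.float64(-0.205)), (np.float64(0.295), np.float64(-0.172))]
top bar1_mid 0.74 349 px [274. 401.] ctr [ 0.339 -0.379] [(np.float64(0.364), np.float64(-0.315)), (np.float64(0.376), np.float64(-0.322)), (np.float64(0.315), np.float64(-0.442)), (np.float64(0.303), np.float64(-0.435))]
top bar1_mid 0.57 167 px [204. 352.] ctr [ 0.504 -0.294] [(np.float64(0.506), np.float64(-0.231)), (np.float64(0.515), np.float64(-0.232)), (np.float64(0.502), np.float64(-0.358)), (np.float64(0.493), np.float64(-0.356))]
top pull 0.82 4645 px [194. 193.] ctr [0.518 0.088] [(np.float64(0.453), np.float64(0.213)), (np.float64(0.669), np.float64(0.08)), (np.float64(0.585), n
[... 804 characters left out ...]
4(0.514), np.float64(-0.366))]
scene pull 0.63 4041 px [158. 283.] ctr [0.525 0.088] [(np.float64(0.368), np.float64(0.092)), (np.float64(0.419), np.float64(0.25)), (np.float64(0.669), np.float64(0.084)), (np.float64(0.616), np.float64(-0.051))]
scene panel 0.68 4111 px [160. 281.] ctr [0.535 0.071] [(np.float64(0.383), np.float64(0.074)), (np.float64(0.431), np.float64(0.228)), (np.float64(0.675), np.float64(0.067)), (np.float64(0.623), np.float64(-0.064))]
scene flange_mid 0.92 1465 px [258. 312.] ctr [ 0.735 -0.083] 
scene oil_mid 0.89 850 px [316. 260.] ctr [ 0.729 -0.27 ] 
scene oil_mid 0.65 4081 px [159. 286.] ctr [0.535 0.07 ] 
scene key_mid 0.73 450 px [335. 163.] ctr [ 0.581 -0.405]
```

```bash
python3 - <<'E'
from h import *
import bench
print([n for n in dir(bench) if n[0]!='_'], getattr(bench,'tcp_to_grasp',None))
s=snapshot("top");k=1.5625
X=np.array([.540,.842]);Y=np.array([-.842,.54]);O=np.array([.481,.031])
for z,P in((.25,[(182,345),(303,165),(133,62),(5,228)]),(.039,[(235,352),(320,228)])):
  for u,v in P:
    p=ray(s,u/k,v/k,z)[:2];print(p.round(3),'rel handle X,Y',((p-O)@X).round(3),((p-O)@Y).round(3))
E
```

```text
['IKError', 'close_job', 'get_obs', 'silhouettes', 'snapshot', 'tcp_to_grasp'] 0.0188
[0.438 0.207] rel handle X,Y 0.125 0.131
[0.663 0.071] rel handle X,Y 0.132 -0.132
[0.807 0.296] rel handle X,Y 0.399 -0.131
[0.583 0.435] rel handle X,Y 0.395 0.132
[0.455 0.203] rel handle X,Y 0.131 0.115
[0.651 0.079] rel handle X,Y 0.132 -0.118
```

Emit:
play_rows(rows=[[0,[4,7,0],[0,0,0.1]],[0,[8,14,0],[0,0,0.2]],[0,[12,21,0],[0,0,0.3]],[0,[15,28,0],[0,0,0.4]],[0,[18,35,0],[0,0,0.5]],[0,[21,38,0],[0,0,0.6]],[0,[23,41,0],[0,0,0.646]],[0,[23,41,0],[0,0,0.646]]])

```text
time: 1.52
tool_pos: [0.3529, -0.2224, 0.2059]
ee_rot: [3.14, 0.0, 1.002]
wrist_force: [0.8, 0.8, -0.4]
width: 0.0442
```

Emit:
play_rows(rows=[[0,[3,5,0],[0,0,0]],[0,[5,9,0],[0,0,0]],[0,[7,14,0],[0,0,0]],[0,[9,18,-1],[0,0,0]],[0,[11,22,-3],[0,0,0]],[0,[13.9,27,-5],[0,0,0]],[0,[13.9,27,-5],[0,0,0]],[0,[13.9,27,-5],[0,0,0]]])

```text
time: 2.18
tool_pos: [0.4918, 0.0498, 0.1537]
ee_rot: [-3.139, -0.001, 1.005]
wrist_force: [0.0, -1.1, -0.8]
width: 0.0006
```

```bash
python3 - <<'E'
from h import *
s=snapshot("scene");k=1.5625
for u,v in((387,233),(411,279)):print(ray(s,u/k,v/k,.047).round(3))
p=s["pixels"][:,:,::-1];cv2.imwrite("pics/s1.png",cv2.resize(p[100:220,200:360],(800,600),interpolation=cv2.INTER_CUBIC))
for P in((.4918,.0498,.03),(.481,.031,.0485)):print(((proj(s,[P])[0]-[200,100])*5).round())
E
```

```text
[0.446 0.06  0.047]
[0.531 0.01  0.047]
[298. 321.]
[259. 313.]
```

View pics/s1.png

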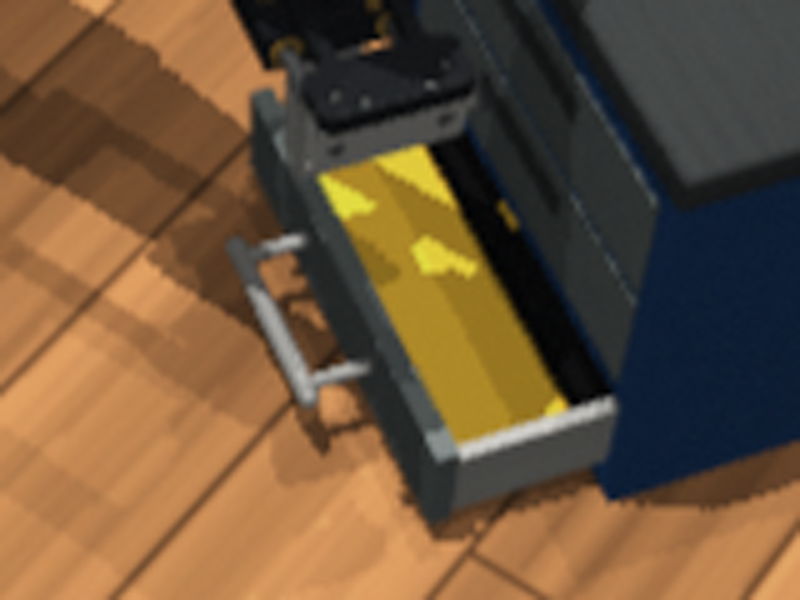

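The crop shows the handle running from (235,245) to (312,400), with its middle about 4 mm further in than the top view gave. I'll shift by +3 mm and go down behind it.

Emit:
play_rows(rows=[[0,[0.15,0.3,-3],[0,0,0]],[0,[0.15,0.3,-6],[0,0,0]],[0,[0.15,0.3,-8],[0,0,0]],[0,[0.15,0.3,-10],[0,0,0]],[0,[0.15,0.3,-11.5],[0,0,0]],[0,[0.15,0.3,-12.5],[0,0,0]],[0,[0.15,0.3,-12.5],[0,0,0]]])

```text
time: 2.82
tool_pos: [0.4911, 0.0483, 0.0283]
ee_rot: [-3.138, 0.003, 1.0]
wrist_force: [0.1, -0.8, -0.4]
width: 0.0003
```

Emit:
play_rows(rows=[[0,[-0.54,-0.84,0],[0,0,0]],[0,[-1.08,-1.68,0],[0,0,0]],[0,[-1.62,-2.53,0],[0,0,0]],[0,[-2.16,-3.37,0],[0,0,0]],[0,[-2.7,-4.21,0],[0,0,0]],[0,[-3.24,-5.05,0],[0,0,0]],[0,[-3.78,-5.9,0],[0,0,0]],[0,[-4.1,-6.4,0],[0,0,0]]])

```text
time: 3.48
tool_pos: [0.4534, -0.0136, 0.0314]
ee_rot: [3.14, -0.007, 1.0]
wrist_force: [4.7, 7.4, -7.3]
width: 0.0008
```

Emit:
play_rows(rows=[[0,[-0.16,-0.25,0],[0,0,0]],[0,[-0.32,-0.5,0],[0,0,0]],[0,[-0.48,-0.75,0],[0,0,0]],[0,[-0.65,-1.0,0],[0,0,0]],[0,[-0.65,-1.0,0],[0,0,0]]])

```text
time: 3.9
tool_pos: [0.447, -0.0237, 0.0316]
ee_rot: [3.14, -0.006, 1.0]
wrist_force: [4.3, 4.7, -5.1]
width: 0.0007
```

Emit:
play_rows(rows=[[0,[-0.16,-0.25,0],[0,0,0]],[0,[-0.32,-0.5,0],[0,0,0]],[0,[-0.48,-0.75,0],[0,0,0]],[0,[-0.65,-1.0,0],[0,0,0]],[0,[-0.65,-1.0,0],[0,0,0]]])

```text
time: 4.32
tool_pos: [0.4451, -0.0268, 0.0319]
ee_rot: [3.138, -0.025, 1.0]
wrist_force: [16.6, 22.9, -12.7]
width: 0.0001
```

Emit:
play_rows(rows=[[0,[-0.16,-0.25,0],[0,0,0]],[0,[-0.32,-0.5,0],[0,0,0]],[0,[-0.32,-0.5,0],[0,0,0]]])

```text
time: 4.57
tool_pos: [0.4451, -0.0269, 0.0321]
ee_rot: [3.138, -0.038, 1.0]
wrist_force: [25.0, 36.0, -16.9]
width: 0.0006
```

Emit:
play_rows(rows=[[0,[0.5,0.8,0],[0,0,0]],[0,[1.2,1.8,0],[0,0,0]],[0,[1.2,1.8,0],[0,0,0]]])

```text
time: 4.82
tool_pos: [0.4496, -0.0215, 0.0323]
ee_rot: [3.138, -0.002, 1.003]
wrist_force: [0.1, -0.2, -0.0]
width: 0.0003
```

Emit:
play_rows(rows=[[3,[0,0,3],[0,0,0]],[3,[0,0,6],[0,0,0]],[3,[0,-1,9],[0,0,0]],[5,[0,-3,11],[0,0,0]],[6,[1,-6,13],[0,0,0]],[6,[1,-9,13],[0,0,0]],[6,[1,-9,13],[0,0,0]]])

```text
time: 5.4
tool_pos: [0.4587, -0.1179, 0.1638]
ee_rot: [3.134, 0.002, 0.995]
wrist_force: [0.3, -0.3, -0.1]
width: 0.0438
```

```bash
python3 - <<'E'
from h import *
s=snapshot("top");c=snapshot("scene")
for sn,n,U in((s,"t1",(110,260)),):
    p=sn["pixels"][:,:,::-1]
    cv2.imwrite(f"pics/{n}.png",cv2.resize(p[120:300,120:400],(800,514),interpolation=cv2.INTER_CUBIC))
p=s["pixels"];h=cv2.cvtColor(p,cv2.COLOR_RGB2HSV);m=((h[:,:,1]<60)&(h[:,:,2]>110)).astype(np.uint8)
m[:190]=0;m[230:]=0;m[:,:325]=0;m[:,395:]=0
r=cv2.minAreaRect(cv2.findNonZero(m));print(m.sum(),r,[ray(s,*b,.036)[:2].round(4) for b in cv2.boxPoints(r)],ray(s,*r[0],.036).round(4))
from scipy.spatial.transform import Rotation as R
for f in(.4,.5):print(f,(R.from_rotvec(-f*np.array([-.9945,.1045,0]))*R.from_rotvec([0,0,.466])).as_rotvec().round(3))
E
```

```text
452 ((365.18194580078125, 212.7550048828125), (22.10738754272461, 45.124759674072266), 74.47589111328125) [array([ 0.4955, -0.2483]), array([ 0.5244, -0.3533]), array([ 0.473 , -0.3639]), array([ 0.4446, -0.26  ])] [ 0.4842 -0.3063  0.036 ]
0.4 [ 0.381 -0.134  0.46 ]
0.5 [ 0.476 -0.167  0.456]
```

View pics/t1.png

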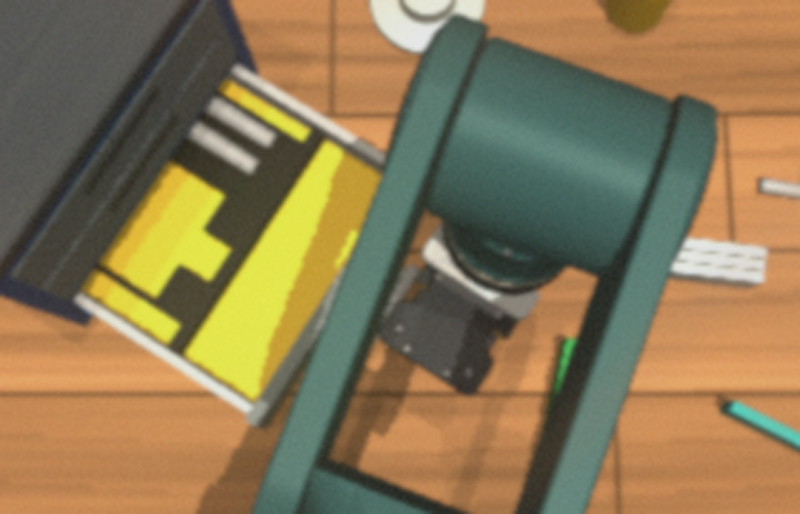

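The top crop shows the drawer at its stop, with the insert visible. The pocket's stem ends near (220,260), between the scoops. The steel centres are at (230,130). The pile's near end is at (765,260), partly hidden by the arm.

```bash
python3 - <<'E'
from h import *
s=snapshot("top");p=s["pixels"];h=cv2.cvtColor(p,cv2.COLOR_RGB2HSV)
m=((h[:,:,0]>18)&(h[:,:,0]<35)&(h[:,:,1]>150)&(h[:,:,2]>110)).astype(np.uint8)
m[:,240:]=0
H=np.array([.4378,-.0383])
for deg in(57.3,58.3):
    a=np.radians(deg);X=np.array([np.cos(a),np.sin(a)]);Y=np.array([-X[1],X[0]])
    # rectified map, 1 mm/px, z=.04 ; rows = X from handle 60..230, cols = Y 90..-90
    gx,gy=np.meshgrid(np.arange(60,230,.5),np.arange(-100,100,.5),indexing='ij')
    P=np.stack([H[0]+(gx*X[0]+gy*Y[0])/1e3,H[1]+(gx*X[1]+gy*Y[1])/1e3,0*gx+.04],-1)
    q=proj(s,P).reshape(gx.shape+(2,)).astype(np.float32)
    im=cv2.remap(p,q[...,0],q[...,1],cv2.INTER_LINEAR)
    mm=cv2.remap(m*255,q[...,0],q[...,1],cv2.INTER_LINEAR)>127
    if deg==57.3: cv2.imwrite("pics/r1.png",cv2.resize(im[::-1,::-1,::-1],None,fx=2,fy=1.7))
    for x in(120,128,134,140,146,150,155,160,165,170,175,180): 
        r=mm[int((x-60)*2)].astype(int);e=np.flatnonzero(np.diff(r));print(deg,x,np.round(e/2-100+.25,1))
E
```

```text
57.3 120 []
57.3 128 []
57.3 134 []
57.3 140 [-94.8  13.2  47.8  89.2]
57.3 146 [-92.8  13.8  48.8  88.2]
57.3 150 [-91.8  13.8  48.2  88.8]
57.3 155 [-93.2  13.8  49.2  88.2]
57.3 160 [-92.2  14.2  49.2  88.8]
57.3 165 [-93.8  12.2  52.2  89.2]
57.3 170 [-93.2 -20.8  83.8  89.2]
57.3 175 [-92.8 -22.2  84.2  89.2]
57.3 180 [-93.2 -21.2  84.8  89.8]
58.3 120 []
58.3 128 []
58.3 134 []
58.3 140 [-96.2  10.8  44.8  86.8]
58.3 146 [-95.2  11.2  45.8  85.8]
58.3 150 [-95.2  11.2  45.8  86.8]
58.3 155 [-95.8  10.8  46.8  85.2]
58.3 160 [-95.8  11.2  45.8  86.2]
58.3 165 [-95.8   9.8  46.2  86.8]
58.3 170 [-95.8 -23.8  79.8  85.8]
58.3 175 [-95.8 -25.2  81.2  86.2]
58.3 180 [-95.2 -24.8  81.8  85.8]
```

View pics/r1.png

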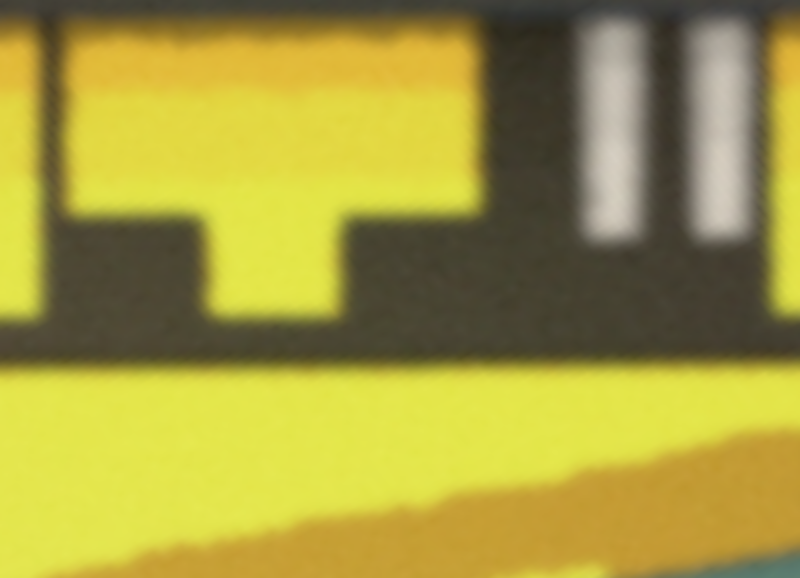

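Pocket centre is about (0.521,0.150), axis 57.7°, with the insert about 3.5 mm further in than mid-way. Next: over the pile, leaning the tool back 0.5 rad.

Emit:
play_rows(rows=[[6,[0.5,-3,0],[0.07,-0.025,0.07]],[6,[1,-6,0],[0.145,-0.05,0.14]],[6,[1.5,-9,0],[0.22,-0.08,0.21]],[6,[2,-12,0],[0.3,-0.105,0.285]],[6,[2.5,-15,-2],[0.375,-0.13,0.355]],[6,[3.2,-18.1,-4.4],[0.44,-0.155,0.42]],[6,[3.2,-18.1,-4.4],[0.476,-0.167,0.456]],[6,[3.2,-18.1,-4.4],[0.476,-0.167,0.456]]])

```text
time: 6.22
tool_pos: [0.488, -0.2936, 0.11]
ee_rot: [-3.131, -0.509, 1.459]
wrist_force: [-0.1, 0.4, -0.4]
width: 0.0596
```

```bash
python3 - <<'E'
from h import *
from scipy.spatial.transform import Rotation as R
o=get_obs();r=R.from_euler('xyz',o["ee_rot"]).as_matrix();print(o["tool_pos"].round(4),r[:,2].round(3),r[:,1].round(3),o["joint_positions"].round(2),o["width"])
s=snapshot("scene");p=s["pixels"][:,:,::-1];cv2.imwrite("pics/s2.png",cv2.resize(p[200:320,110:270],(800,600),interpolation=cv2.INTER_CUBIC))
a=np.radians(84);x=np.array([np.cos(a),np.sin(a)]);y=np.array([-x[1],x[0]])
for i,j in((65,15.5),(65,-15.5),(-65,-15.5),(-65,15.5)):
    P=np.array([.4915,-.2943])+(i*x+j*y)/1e3;print(((proj(s,[[*P,.036]])[0]-[110,200])*5).round())
E
```

```text
[ 0.488  -0.2936  0.11  ] [ 0.044  0.485 -0.873] [ 0.994 -0.106 -0.009] [-0.86  0.39  1.28  0.37  1.82 -0.72] 0.05964255857709277
[373. 194.]
[420. 236.]
[201. 434.]
[154. 388.]
```

View pics/s2.png

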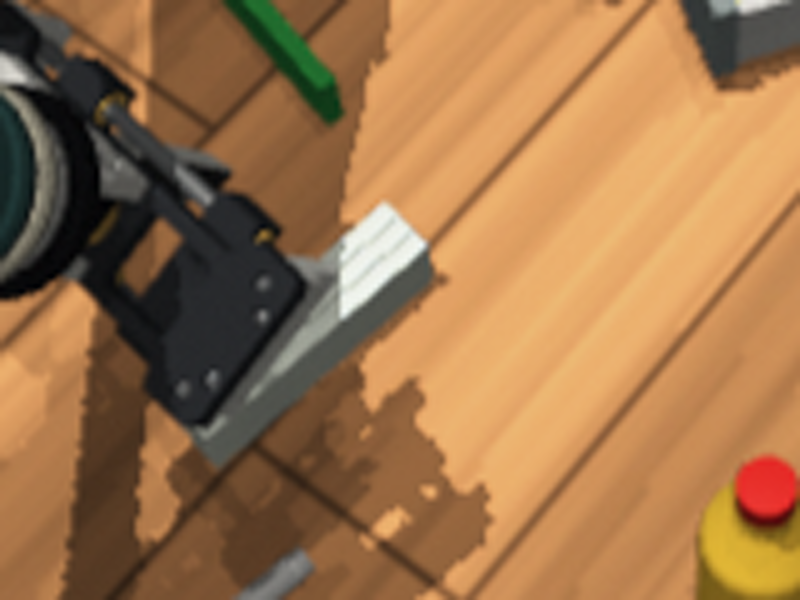

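The crop shows the tool over the pile, whose lead-end corners are at (387,204) and (430,248). That agrees with the prediction to about 2 camera pixels. I'll descend.

Emit:
play_rows(rows=[[6,[0.3,-0.5,-3],[0,0,0]],[6,[0.3,-0.5,-5.5],[0,0,0]],[6,[0.3,-0.5,-7.5],[0,0,0]],[6,[0.3,-0.5,-9],[0,0,0]],[6,[0.3,-0.5,-9.9],[0,0,0]],[6,[0.3,-0.5,-9.9],[0,0,0]]])

```text
time: 6.77
tool_pos: [0.4926, -0.2964, 0.0175]
ee_rot: [-3.141, -0.5, 1.468]
wrist_force: [-0.1, -1.4, -0.2]
width: 0.06
```

Emit:
play_rows(rows=[[6,[-0.1,-0.3,-0.5],[0,0,0]],[6,[-0.1,-0.3,-0.9],[0,0,0]],[6,[-0.1,-0.3,-0.9],[0,0,0]]])

```text
time: 7.02
tool_pos: [0.492, -0.3016, 0.009]
ee_rot: [3.14, -0.499, 1.467]
wrist_force: [-0.1, 0.4, -0.7]
width: 0.06
```

Emit:
play_rows(rows=[[4,[0,0,0],[0,0,0]],[3,[0,0,0],[0,0,0]],[1.5,[0,0,0],[0,0,0]],[1.5,[0,0,0],[0,0,0]],[1.5,[0,0,0],[0,0,0]],[1.5,[0,0,0],[0,0,0]],[1.5,[0,0,0],[0,0,0]]])

```text
time: 7.6
tool_pos: [0.4919, -0.3014, 0.0087]
ee_rot: [3.141, -0.5, 1.467]
wrist_force: [0.8, 0.6, -0.2]
width: 0.0298
```

Emit:
play_rows(rows=[[1.5,[0,0,0.4],[0,0,0]],[1.5,[0,0,1],[0,0,0]],[1.5,[0,0,2],[0,0,0]],[1.5,[0,0,3.5],[0,0,0]],[1.5,[0,0,5],[0,0,0]],[1.5,[0,0,7],[0,0,0]],[1.5,[0,0,8],[0,0,0]],[1.5,[0,0,8],[0,0,0]]])

```text
time: 8.27
tool_pos: [0.4934, -0.3029, 0.0931]
ee_rot: [3.134, -0.495, 1.47]
wrist_force: [0.0, 0.1, -3.8]
width: 0.0298
```

```bash
python3 - <<'E'
from h import *
o=get_obs();print(o["tool_pos"].round(4),o["wrist_force"].round(1),o["wrist_torque"].round(3),o["width"])
s=snapshot("scene");p=s["pixels"][:,:,::-1];cv2.imwrite("pics/s3.png",cv2.resize(p[170:290,110:270],(800,600),interpolation=cv2.INTER_CUBIC))
from scipy.spatial.transform import Rotation as R
r=R.from_euler('xyz',o["ee_rot"]).as_matrix();az=r[:,2];jy=-r[:,1]  # pile frame: Y=jaw
g=o["tool_pos"]-.0188*az
Yp=np.array([-.9945,.1045,0]);Xp=R.from_rotvec(.5*Yp).apply(az); print("grasp",g.round(4),az.round(3))
# tool z = pile X*sin.5 - Z*cos.5
# pile origin (center) when flat: 16 ahead, 18-25.5 below
for th in(0,.1,.2):
    q=R.from_rotvec(th*Yp)
    X=q.apply([.1045,.9945,0]);Z=q.apply([0,0,1])
    pts=[g+X*(i+16)/1e3+Yp*j/1e3+Z*(k-25.5)/1e3 for i,j,k in((65,15,36),(65,-15,36),(65,-15,0),(-65,-15,36),(-65,-15,0))]
    print(th,((proj(s,pts)-[110,170])*5).round().tolist())
E
```

```text
[ 0.4934 -0.3029  0.0931] [ 0.   0.1 -3.8] [-0.66  -0.053 -0.017] 0.029765598411790127
grasp [ 0.4924 -0.3118  0.1096] [ 0.055  0.472 -0.88 ]
0 [[356.0, 258.0], [405.0, 301.0], [412.0, 341.0], [168.0, 509.0], [183.0, 545.0]]
0.1 [[359.0, 267.0], [408.0, 309.0], [409.0, 354.0], [169.0, 502.0], [177.0, 544.0]]
0.2 [[361.0, 276.0], [409.0, 318.0], [404.0, 367.0], [170.0, 494.0], [171.0, 541.0]]
```

View pics/s3.png

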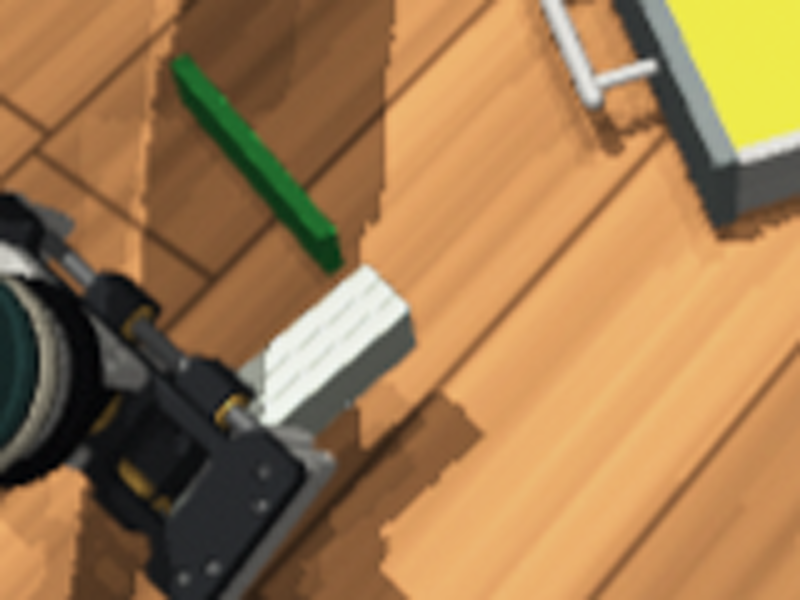

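All three bars are in the jaws and level, with lead corners at (368,266) and (413,312). They match the zero-droop prediction. Next I'll compute the approach waypoints.

```bash
cat > w.py <<'E'
from h import *
from scipy.spatial.transform import Rotation as R
a=np.radians(57.7);Xc=np.array([np.cos(a),np.sin(a),0]);Yc=np.array([-Xc[1],Xc[0],0]);Zc=np.array([0,0,1.])
C=np.array([.5213,.1499,.020]);L=81.;HG=25.5;F=.495
def pose(xl,h,th,y=0):
    Xb=np.cos(th)*Xc-np.sin(th)*Zc;Zb=np.sin(th)*Xc+np.cos(th)*Zc
    z=np.sin(F)*Xb-np.cos(F)*Zb;yy=-Yc;x=np.cross(yy,z)
    lead=C+(Xc*xl+Yc*y+Zc*h)/1e3
    return lead-Xb*L/1e3+Zb*HG/1e3+.0188*z, R.from_matrix(np.c_[x,yy,z])
def cur():
    o=get_obs();r=R.from_euler('xyz',o["ee_rot"]);p=np.array(o["tool_pos"])
    Zt=r.as_matrix();z=Zt[:,2];yb=-Zt[:,1];Xb=R.from_rotvec(-(np.pi/2-F)*yb).apply(z) # rotate z up to Xb
    Zb=np.cross(Xb,yb)
    lead=p-.0188*z+Xb*L/1e3-Zb*HG/1e3;d=(lead-C)*1e3
    print("t",round(o["time"],2),"lead xl,y,h",np.round([d@Xc,d@Yc,d@Zc],1),"th",round(float(np.arcsin(-Xb[2])),3),"yaw err",round(float(np.arctan2(Xb@Yc,Xb@Xc)),3),"Fx,y,z",np.round([o["wrist_force"]@Xc,o["wrist_force"]@Yc,o["wrist_force"][2]],1),"w",round(o["width"],4))
    return p,r
def go(*P):
    p,r=cur()
    for q in P:
        t,R2=pose(*q);print(q,"d cm",((t-p)*100).round(2),"rv",(R2*r.inv()).as_rotvec().round(3),"tcp",t.round(3))
E
python3 -c "
from w import *
go((-100,120,0.),(-5,80,.2),(-5,10,.2),(30,6,.2),(60,2.5,.2))"
```

```text
t 8.32 lead xl,y,h [-332.9 -185.6   62.1] th -0.001 yaw err 0.46 Fx,y,z [-0.7  0.5 -3.5] w 0.0302
(-100, 120, 0.0) d cm [-6.34 30.68  5.8 ] rv [ 0.     0.004 -0.459] tcp [0.429 0.004 0.149]
(-5, 80, 0.2) d cm [-1.09 38.98  3.21] rv [-0.19   0.07  -0.458] tcp [0.482 0.087 0.123]
(-5, 10, 0.2) d cm [-1.09 38.98 -3.79] rv [-0.19   0.07  -0.458] tcp [0.482 0.087 0.053]
(30, 6, 0.2) d cm [ 0.78 41.94 -4.19] rv [-0.19   0.07  -0.458] tcp [0.501 0.117 0.049]
(60, 2.5, 0.2) d cm [ 2.39 44.48 -4.54] rv [-0.19   0.07  -0.458] tcp [0.517 0.142 0.046]
```

Emit:
play_rows(rows=[[1.5,[-0.4,2,1],[0,0,-0.05]],[1.5,[-1,5,3],[0,0,-0.12]],[1.5,[-1.7,8.5,5],[0,0,-0.19]],[1.5,[-2.5,12,7],[0,0,-0.26]],[1.5,[-3.2,15.5,8],[0,0,-0.33]],[1.5,[-3.9,19,9],[0,0,-0.4]],[1.5,[-4.5,22,9],[0,0,-0.459]],[1.5,[-5,24,9],[0,0,-0.459]]])

```text
time: 8.98
tool_pos: [0.4395, -0.058, 0.1782]
ee_rot: [-3.14, -0.5, 1.007]
wrist_force: [-0.3, -0.1, -4.7]
width: 0.0297
```

```bash
python3 -c "
from w import *
go((-60,95,0.1),(-5,90,.2),(-5,40,.2))"
```

```text
t 8.98 lead xl,y,h [-147.3  -41.9  149.6] th -0.005 yaw err 0.001 Fx,y,z [-0.2  0.2 -4.7] w 0.0297
(-60, 95, 0.1) d cm [ 1.19  9.73 -4.71] rv [-0.089  0.055 -0.001] tcp [0.451 0.039 0.131]
(-5, 90, 0.2) d cm [ 4.24 14.55 -4.51] rv [-0.174  0.109 -0.   ] tcp [0.482 0.087 0.133]
(-5, 40, 0.2) d cm [ 4.24 14.55 -9.51] rv [-0.174  0.109 -0.   ] tcp [0.482 0.087 0.083]
```

Emit:
play_rows(rows=[[1.5,[0.4,2.5,-1],[-0.03,0.02,0]],[1.5,[0.9,5.5,-2],[-0.07,0.045,0]],[1.5,[1.5,8.5,-3],[-0.11,0.07,0]],[1.5,[2.5,11,-4],[-0.15,0.09,0]],[1.5,[3.4,12.7,-4.5],[-0.174,0.109,0]],[1.5,[3.9,14,-4.5],[-0.174,0.109,0]],[1.5,[3.9,14,-4.5],[-0.174,0.109,0]],[1.5,[3.9,14,-4.5],[-0.174,0.109,0]]])

```text
time: 9.65
tool_pos: [0.4793, 0.0795, 0.132]
ee_rot: [-3.139, -0.293, 1.01]
wrist_force: [-1.6, -0.3, -3.7]
width: 0.0296
```

```bash
python3 - <<'E'
from w import *
go((-5,40,.2),(-5,10,.2))
s=snapshot("top");p=s["pixels"]
gx,gy=np.meshgrid(np.arange(-140,40,.5),np.arange(-90,90,.5),indexing='ij')
P=C+(gx[...,None]*Xc+gy[...,None]*Yc)/1e3;P[...,2]=.04
q=proj(s,P).reshape(gx.shape+(2,)).astype(np.float32)
im=cv2.remap(p,q[...,0],q[...,1],cv2.INTER_LINEAR)[::-1,::-1,::-1]
s2=snapshot("scene");b=s2["pixels"][90:210,200:360,::-1]
cv2.imwrite("pics/m1.png",np.hstack([cv2.resize(im,(400,400)),cv2.resize(b,(400,400),interpolation=cv2.INTER_CUBIC)]))
E
```

```text
t 9.65 lead xl,y,h [-13.2  -1.9  88.8] th 0.202 yaw err 0.004 Fx,y,z [-1.1  1.2 -3.7] w 0.0296
(-5, 40, 0.2) d cm [ 0.25  0.8  -4.89] rv [ 0.001 -0.003 -0.003] tcp [0.482 0.087 0.083]
(-5, 10, 0.2) d cm [ 0.25  0.8  -7.89] rv [ 0.001 -0.003 -0.003] tcp [0.482 0.087 0.053]
```

View pics/m1.png

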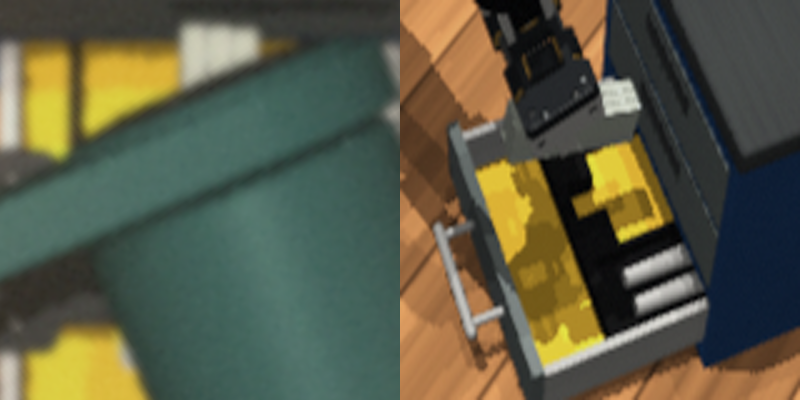

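Emit:
play_rows(rows=[[1.5,[0,0.3,-1],[0,0,0]],[1.5,[0,0.6,-2.5],[0,0,-0.003]],[1.5,[0,0.8,-4],[0,0,-0.003]],[1.5,[0,0.8,-4.6],[0,0,-0.003]],[1.5,[0,0.8,-4.6],[0,0,-0.003]],[1.5,[0,0.8,-4.6],[0,0,-0.003]]])

```text
time: 10.25
tool_pos: [0.4805, 0.0862, 0.0872]
ee_rot: [3.141, -0.294, 1.003]
wrist_force: [0.3, -0.4, -3.9]
width: 0.0297
```

```bash
cat > m.py <<'E'
from w import *
def rect(s,z,x0,x1,y0=-60,y1=60):
    gx,gy=np.meshgrid(np.arange(x0,x1,.5),np.arange(y0,y1,.5),indexing='ij')
    P=C+(gx[...,None]*Xc+gy[...,None]*Yc)/1e3;P[...,2]=z
    q=proj(s,P).reshape(gx.shape+(2,)).astype(np.float32)
    return cv2.remap(s["pixels"],q[...,0],q[...,1],cv2.INTER_LINEAR)
E
python3 - <<'E'
from m import *
go((-5,10,.2))
s=snapshot("top");z=.02+.0405+.0353
im=rect(s,z,-30,10);h=cv2.cvtColor(im,cv2.COLOR_RGB2HSV)
for x in range(-28,10,4):
    r=((h[int((x+30)*2),:,1]<70)&(h[int((x+30)*2),:,2]>110)).astype(int);print(x,np.flatnonzero(np.diff(r))/2-60+.25)
im=rect(s,.04,-66,10);h=cv2.cvtColor(im,cv2.COLOR_RGB2HSV)
for x in(-62,-56,-50,-44,-34,-28,-20):
    r=((h[int((x+66)*2),:,1]>150)&(h[int((x+66)*2),:,2]>110)&(h[int((x+66)*2),:,0]>18)).astype(int);print('y',x,np.flatnonzero(np.diff(r))/2-60+.25)
cv2.imwrite("pics/m2.png",cv2.resize(rect(s,z,-40,15)[::-1,::-1,::-1],(800,380),interpolation=cv2.INTER_CUBIC))
E
```

```text
t 10.25 lead xl,y,h [-6.8  0.2 44. ] th 0.201 yaw err -0.004 Fx,y,z [-0.2 -0.4 -3.9] w 0.0297
(-5, 10, 0.2) d cm [ 0.13  0.12 -3.41] rv [ 0.001 -0.     0.004] tcp [0.482 0.087 0.053]
-28 []
-24 [ 6.25 12.75]
-20 [-3.25 13.25]
-16 [-13.75  13.25]
-12 [-15.75  13.25]
-8 [-15.75  12.75]
-4 [-15.75  12.75]
0 [-14.75  13.75]
4 []
8 []
y -62 []
y -56 []
y -50 []
y -44 []
y -34 [58.75]
y -28 [58.25]
y -20 [32.25 53.25 57.75]
```

View pics/m2.png

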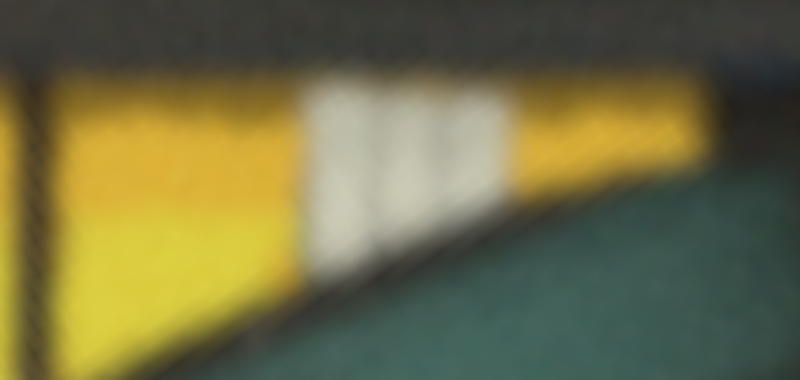

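The rectified view shows the pile between the scoops, spanning Y≈-15.7 to +13.2. It is about 1 mm low in Y, so I'll correct that and go down.

Emit:
play_rows(rows=[[1.5,[0.06,0.16,-1],[0,0,0.002]],[1.5,[0.06,0.16,-2],[0,0,0.004]],[1.5,[0.06,0.16,-2.7],[0,0,0.004]],[1.5,[0.06,0.16,-3.2],[0,0,0.004]],[1.5,[0.06,0.16,-3.2],[0,0,0.004]],[1.5,[0.06,0.16,-3.2],[0,0,0.004]]])

```text
time: 10.8
tool_pos: [0.4809, 0.0885, 0.0548]
ee_rot: [-3.141, -0.294, 1.009]
wrist_force: [-0.6, -1.1, -3.4]
width: 0.0299
```

```bash
python3 -c "
from w import *
go((-5,10,.2,1),(20,7,.2,1),(50,4,.2,1))"
```

```text
t 10.8 lead xl,y,h [-4.6  1.4 11.7] th 0.201 yaw err 0.002 Fx,y,z [-1.3 -0.1 -3.4] w 0.0299
(-5, 10, 0.2, 1) d cm [ 0.   -0.05 -0.17] rv [ 0.001 -0.001 -0.002] tcp [0.481 0.088 0.053]
(20, 7, 0.2, 1) d cm [ 1.34  2.07 -0.47] rv [ 0.001 -0.001 -0.002] tcp [0.494 0.109 0.05 ]
(50, 4, 0.2, 1) d cm [ 2.94  4.6  -0.77] rv [ 0.001 -0.001 -0.002] tcp [0.51  0.134 0.047]
```

Emit:
play_rows(rows=[[1.5,[0.4,0.6,-0.2],[0,0,0]],[1.5,[0.8,1.25,-0.3],[0,0,0]],[1.5,[1.34,2.07,-0.45],[0,0,-0.002]],[1.5,[1.7,2.7,-0.55],[0,0,-0.002]],[1.5,[2.15,3.4,-0.62],[0,0,-0.002]],[1.5,[2.55,4.0,-0.7],[0,0,-0.002]],[1.5,[2.7,4.2,-0.72],[0,0,-0.002]],[1.5,[2.7,4.2,-0.72],[0,0,-0.002]]])

```text
time: 11.47
tool_pos: [0.5086, 0.1311, 0.0482]
ee_rot: [3.141, -0.295, 1.008]
wrist_force: [0.1, -0.2, -4.1]
width: 0.0296
```

```bash
python3 -c "
from w import *
go((50,4,.2,1),(58,3,.2,1),(64,2.,.2,1))"
```

```text
t 11.47 lead xl,y,h [46.2  0.7  5.1] th 0.2 yaw err 0.001 Fx,y,z [-0.2 -0.2 -4.1] w 0.0296
(50, 4, 0.2, 1) d cm [ 0.18  0.34 -0.11] rv [ 0.001  0.    -0.001] tcp [0.51  0.134 0.047]
(58, 3, 0.2, 1) d cm [ 0.6   1.01 -0.21] rv [ 0.001  0.    -0.001] tcp [0.515 0.141 0.046]
(64, 2.0, 0.2, 1) d cm [ 0.92  1.52 -0.31] rv [ 0.001  0.    -0.001] tcp [0.518 0.146 0.045]
```

Emit:
play_rows(rows=[[1.5,[0.2,0.35,-0.1],[0,0,0]],[1.5,[0.4,0.65,-0.2],[0,0,0]],[1.5,[0.55,0.95,-0.25],[0,0,0]],[1.5,[0.55,0.95,-0.25],[0,0,0]]])

```text
time: 11.8
tool_pos: [0.514, 0.1403, 0.0457]
ee_rot: [3.141, -0.295, 1.007]
wrist_force: [-0.3, 0.8, -3.6]
width: 0.0296
```

```bash
python3 -c "
from w import *
cur()"
```

```text
t 11.8 lead xl,y,h [56.8  1.   2.6] th 0.2 yaw err -0.0 Fx,y,z [ 0.5  0.7 -3.6] w 0.0296
```

Emit:
play_rows(rows=[[1.5,[0.11,0.17,0],[0,0,0]],[1.5,[0.22,0.34,0],[0,0,0]],[1.5,[0.22,0.34,0],[0,0,0]]])

```text
time: 12.05
tool_pos: [0.5163, 0.1435, 0.0459]
ee_rot: [3.14, -0.295, 1.007]
wrist_force: [0.6, 0.3, -4.0]
width: 0.0301
```

```bash
python3 -c "
from w import *
cur()"
```

```text
t 12.05 lead xl,y,h [60.7  0.7  2.8] th 0.2 yaw err -0.001 Fx,y,z [ 0.6 -0.3 -4. ] w 0.0301
```

Emit:
play_rows(rows=[[1.5,[0.08,0.13,-0.03],[0,0,0]],[1.5,[0.16,0.26,-0.06],[0,0,0]],[1.5,[0.16,0.26,-0.06],[0,0,0]]])

```text
time: 12.3
tool_pos: [0.5176, 0.1457, 0.0451]
ee_rot: [3.14, -0.294, 1.007]
wrist_force: [-0.9, -2.0, -3.5]
width: 0.0301
```

```bash
python3 -c "
from w import *
cur()"
```

```text
t 12.3 lead xl,y,h [63.3  0.8  2. ] th 0.201 yaw err -0.0 Fx,y,z [-2.2 -0.3 -3.5] w 0.0301
```

Emit:
play_rows(rows=[[1.5,[0.06,0.08,0],[0,0,0]],[1.5,[0.11,0.17,0],[0,0,0]],[1.5,[0.11,0.17,0],[0,0,0]]])

```text
time: 12.55
tool_pos: [0.5181, 0.1462, 0.0451]
ee_rot: [3.14, -0.291, 1.008]
wrist_force: [-2.7, -4.9, -0.6]
width: 0.0298
```

```bash
python3 -c "
from w import *
cur()"
```

```text
t 12.55 lead xl,y,h [64.   0.7  1.8] th 0.204 yaw err -0.0 Fx,y,z [-5.6 -0.3 -0.6] w 0.0298
```

Contact came at xl≈63.3, where the camera estimate put it (63.4). Next I'll lay the pile down.

```bash
python3 -c "
from w import *
go((63.5,1.5,.15,.8),(64.6,1.2,.1,.8),(65.5,1,.05,.8),(66,.5,0,.8))"
```

```text
t 12.55 lead xl,y,h [64.   0.7  1.8] th 0.204 yaw err -0.0 Fx,y,z [-5.6 -0.3 -0.6] w 0.0298
(63.5, 1.5, 0.15, 0.8) d cm [-0.09 -0.13 -0.4 ] rv [ 0.046 -0.028 -0.   ] tcp [0.517 0.145 0.041]
(64.6, 1.2, 0.1, 0.8) d cm [-0.08 -0.11 -0.78] rv [ 0.088 -0.054 -0.   ] tcp [0.517 0.145 0.037]
(65.5, 1, 0.05, 0.8) d cm [-0.07 -0.1  -1.16] rv [ 0.131 -0.081 -0.   ] tcp [0.517 0.145 0.034]
(66, 0.5, 0, 0.8) d cm [-0.08 -0.1  -1.56] rv [ 0.173 -0.108 -0.   ] tcp [0.517 0.145 0.029]
```

Emit:
play_rows(rows=[[1.5,[-0.15,-0.22,-0.1],[0.01,-0.007,0]],[1.5,[-0.16,-0.24,-0.4],[0.046,-0.028,0]],[1.5,[-0.15,-0.23,-0.6],[0.067,-0.041,0]],[1.5,[-0.15,-0.22,-0.78],[0.088,-0.054,0]],[1.5,[-0.15,-0.22,-0.78],[0.088,-0.054,0]]])

```text
time: 12.97
tool_pos: [0.5164, 0.145, 0.0363]
ee_rot: [-3.139, -0.398, 1.004]
wrist_force: [-0.7, 0.9, -4.6]
width: 0.0295
```

```bash
python3 -c "
from w import *
go((65.5,1,.05,.8),(66,.5,0,.8))"
```

```text
t 12.97 lead xl,y,h [64.2  1.4  0.5] th 0.097 yaw err -0.002 Fx,y,z [ 0.4  1.1 -4.6] w 0.0295
(65.5, 1, 0.05, 0.8) d cm [ 0.1   0.02 -0.28] rv [ 0.038 -0.027  0.002] tcp [0.517 0.145 0.034]
(66, 0.5, 0, 0.8) d cm [ 0.09  0.02 -0.69] rv [ 0.08  -0.053  0.002] tcp [0.517 0.145 0.029]
```

Emit:
play_rows(rows=[[1.5,[0.03,0.02,-0.15],[0.02,-0.013,0]],[1.5,[0.05,0.03,-0.28],[0.038,-0.027,0]],[1.5,[0.07,0.04,-0.5],[0.06,-0.04,0.002]],[1.5,[0.07,0.04,-0.69],[0.08,-0.053,0.002]],[1.5,[0.07,0.04,-0.69],[0.08,-0.053,0.002]]])

```text
time: 13.38
tool_pos: [0.5171, 0.1454, 0.0295]
ee_rot: [3.141, -0.493, 1.008]
wrist_force: [0.4, -1.3, -4.1]
width: 0.0298
```

```bash
python3 -c "
from w import *
cur()"
```

```text
t 13.38 lead xl,y,h [66.   1.2  0.4] th 0.002 yaw err 0.001 Fx,y,z [-0.8 -1.  -4.1] w 0.0298
```

Emit:
play_rows(rows=[[1.5,[0,0,-0.1],[0,0,0]],[1.5,[0,0,-0.2],[0,0,0]],[1.5,[0,0,-0.2],[0,0,0]]])

```text
time: 13.63
tool_pos: [0.5186, 0.1459, 0.0291]
ee_rot: [3.139, -0.494, 1.01]
wrist_force: [0.0, -0.9, -3.6]
width: 0.0298
```

```bash
python3 - <<'E'
from m import *
cur()
s=snapshot("top");s2=snapshot("scene");b=s2["pixels"][90:210,200:360,::-1]
cv2.imwrite("pics/m3.png",np.hstack([cv2.resize(rect(s,.056,-100,15)[::-1,::-1,::-1],(380,364)),cv2.resize(b,(420,364),interpolation=cv2.INTER_CUBIC)]))
E
```

```text
t 13.63 lead xl,y,h [67.3  0.3  0.1] th 0.001 yaw err 0.002 Fx,y,z [-0.8 -0.5 -3.6] w 0.0298
```

View pics/m3.png

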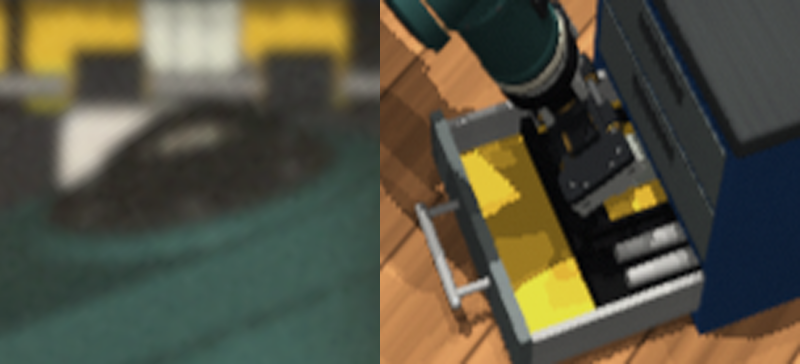

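The pile is flat between the scoops: left panel columns 145–240, between the two yellow openings. I'll lower a bit more until the floor takes the weight.

Emit:
play_rows(rows=[[1.5,[0,0,-0.1],[0,0,0]],[1.5,[0,0,-0.2],[0,0,0]],[1.5,[0,0,-0.2],[0,0,0]]])

```text
time: 13.98
tool_pos: [0.519, 0.1459, 0.0286]
ee_rot: [3.138, -0.496, 1.011]
wrist_force: [-4.6, -3.1, 4.1]
width: 0.0295
```

Emit:
play_rows(rows=[[1.5,[0,0,-0.1],[0,0,0]],[1.5,[0,0,-0.2],[0,0,0]],[1.5,[0,0,-0.2],[0,0,0]]])

```text
time: 14.23
tool_pos: [0.5195, 0.1468, 0.0286]
ee_rot: [3.138, -0.498, 1.011]
wrist_force: [-7.3, -2.8, 13.9]
width: 0.0298
```

z is 0.0286 against 0.0087 at the bench pick-up, so the pile sits 19.9 mm above the bench, which is the drawer floor. I'll relax and release.

Emit:
play_rows(rows=[[1.5,[0,0,0.35],[0,0,0]],[1.5,[0,0,0.4],[0,0,0]],[2.8,[0,0,0.4],[0,0,0]],[3.4,[0,0,0.4],[0,0,0]],[4.5,[0,0,0.4],[0,0,0]],[5,[0,0,0.4],[0,0,0]],[5,[0,0,0.4],[0,0,0]]])

```text
time: 14.82
tool_pos: [0.5182, 0.1459, 0.0287]
ee_rot: [3.139, -0.494, 1.009]
wrist_force: [-0.5, -0.3, 0.4]
width: 0.0488
```

Emit:
play_rows(rows=[[5,[-0.4,-0.65,1.4],[0,0,0]],[5,[-1,-1.6,3.5],[0,0,0]],[5,[-1.8,-2.8,6],[0,0,0]],[5,[-2.6,-4.1,9],[0,0,0]],[4,[-3.6,-6,12],[0,0,0]],[2,[-5,-9,14],[0,0,0]],[0,[-6.5,-12,14],[0,0,0]],[0,[-8,-15,14],[0,0,0]]])

```text
time: 15.48
tool_pos: [0.4383, -0.0056, 0.171]
ee_rot: [3.133, -0.494, 1.014]
wrist_force: [0.4, -0.1, -1.1]
width: 0.0269
```

```bash
python3 - <<'E'
from m import *
cur()
o=get_obs();r=R.from_euler('xyz',o["ee_rot"]);g=R.from_matrix(np.c_[np.cross(-Yc,-Zc),-Yc,-Zc]);print(o["tool_pos"].round(3),(g*r.inv()).as_rotvec().round(3))
s=snapshot("top");s2=snapshot("scene");b=s2["pixels"][90:210,200:360,::-1]
cv2.imwrite("pics/m4.png",np.hstack([cv2.resize(rect(s,.04,-100,20)[::-1,::-1,::-1],(380,380)),cv2.resize(b,(420,380),interpolation=cv2.INTER_CUBIC)]))
E
```

```text
t 15.48 lead xl,y,h [-103.7  -12.8  142. ] th 0.001 yaw err 0.003 Fx,y,z [ 0.1 -0.4 -1.1] w 0.0269
[ 0.438 -0.006  0.171] [-0.414  0.27  -0.004]
```

View pics/m4.png

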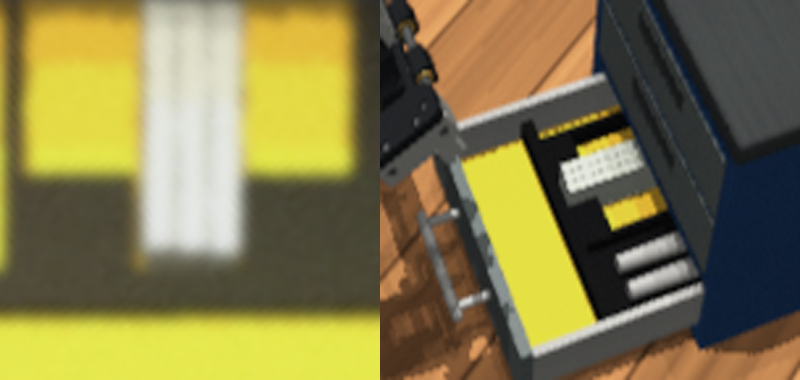

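The views show all three bars flat in the pocket: left panel x 140–243, with the rear end inside the near wall at y≈255. Next I'll go in front of the handle to push the drawer shut.

Emit:
play_rows(rows=[[0,[-0.7,-2,0],[-0.08,0.05,0]],[0,[-1.4,-4.2,0],[-0.17,0.11,0]],[0,[-2.2,-6.6,-1],[-0.25,0.163,0]],[0,[-2.2,-6.6,-4],[-0.25,0.163,0]],[0,[-2.2,-6.6,-7.5],[-0.25,0.163,0]],[0,[-2.2,-6.6,-11],[-0.25,0.163,0]],[0,[-2.2,-6.6,-13.8],[-0.25,0.163,0]],[0,[-2.2,-6.6,-13.8],[-0.25,0.163,0]]])

```text
time: 16.25
tool_pos: [0.4114, -0.067, 0.0243]
ee_rot: [-3.125, -0.194, 1.006]
wrist_force: [-0.8, 0.5, -1.2]
width: 0.0005
```

```bash
python3 - <<'E'
from w import *
o=get_obs();d=(np.array(o["tool_pos"])-[.4378,-.0383,0])*1e3;print(o["time"],o["tool_pos"].round(4),"rel handle",round(d@Xc,1),round(d@Yc,1),o["wrist_force"].round(1),R.from_euler('xyz',o["ee_rot"]).as_matrix()[:,2].round(3))
E
```

```text
16.25 [ 0.4114 -0.067   0.0243] rel handle -38.3 7.0 [-0.8  0.5 -1.2] [ 0.089  0.172 -0.981]
```

Emit:
play_rows(rows=[[0,[1.1,0.47,0.6],[0,0,0]],[0,[1.7,1.3,0.6],[0,0,0]],[0,[2.1,2.0,0.6],[0,0,0]],[0,[2.6,2.75,0.6],[0,0,0]],[0,[3.1,3.5,0.6],[0,0,0]],[0,[3.6,4.3,0.6],[0,0,0]],[0,[4.1,5.1,0.6],[0,0,0]],[0,[4.6,5.9,0.6],[0,0,0]]])

```text
time: 16.92
tool_pos: [0.4628, -0.0133, 0.0385]
ee_rot: [3.139, -0.19, 1.01]
wrist_force: [-3.7, -8.2, 3.9]
width: 0.0003
```

Emit:
play_rows(rows=[[0,[0.5,0.8,0],[0,0,0]],[0,[1,1.6,0],[0,0,0]],[0,[1.5,2.4,0],[0,0,0]],[0,[2,3.2,0],[0,0,0]],[0,[2.5,4,0],[0,0,0]],[0,[3,4.8,0],[0,0,0]],[0,[3.4,5.4,0],[0,0,0]],[0,[3.6,5.7,0],[0,0,0]]])

```text
time: 17.58
tool_pos: [0.4992, 0.0444, 0.0385]
ee_rot: [3.139, -0.192, 1.01]
wrist_force: [-3.3, -8.6, 4.0]
width: 0.0007
```

```bash
python3 - <<'E'
from w import *
o=get_obs();d=(np.array(o["tool_pos"])-[.4378,-.0383,0])*1e3;f=o["wrist_force"];print(o["time"],o["tool_pos"].round(4),"rel handle",round(d@Xc,1),round(d@Yc,1),"F",round(f@Xc,1),round(f@Yc,1),round(f[2],1))
E
```

```text
17.5833 [0.4992 0.0444 0.0385] rel handle 102.7 -7.7 F -9.1 -1.8 4.0
```

Emit:
play_rows(rows=[[0,[0.5,0.76,-0.2],[0,0,0]],[0,[0.9,1.4,-0.4],[0,0,0]],[0,[1.4,2.1,-0.6],[0,0,0]],[0,[1.8,2.8,-0.8],[0,0,0]],[0,[2.25,3.5,-0.8],[0,0,0]],[0,[2.7,4.2,-0.8],[0,0,0]],[0,[3.1,4.9,-0.8],[0,0,0]],[0,[3.1,4.9,-0.8],[0,0,0]]])

```text
time: 18.25
tool_pos: [0.53, 0.0946, 0.0299]
ee_rot: [3.141, -0.194, 1.01]
wrist_force: [-0.0, -4.5, 0.8]
width: 0.0005
```

```bash
cat > d.py <<'E'
from w import *
o=get_obs();d=(np.array(o["tool_pos"])-[.4378,-.0383,0])*1e3;f=o["wrist_force"];print(o["time"],o["tool_pos"].round(4),"rel handle",round(d@Xc,1),round(d@Yc,1),"F",round(f@Xc,1),round(f@Yc,1),round(f[2],1))
E
python3 d.py
```

```text
18.25 [0.53   0.0946 0.0299] rel handle 161.6 -6.9 F -3.8 -2.4 0.8
```

Emit:
play_rows(rows=[[0,[0.16,0.25,0],[0,0,0]],[0,[0.32,0.5,0],[0,0,0]],[0,[0.48,0.76,0],[0,0,0]],[0,[0.64,1.0,0],[0,0,0]],[0,[0.64,1.0,0],[0,0,0]]])

```text
time: 18.67
tool_pos: [0.5326, 0.0989, 0.0294]
ee_rot: [-3.14, -0.181, 1.01]
wrist_force: [-13.5, -20.5, 11.8]
width: 0.0006
```

```bash
python3 d.py
```

```text
18.6667 [0.5326 0.0989 0.0294] rel handle 166.7 -6.8 F -24.5 0.5 11.8
```

Emit:
play_rows(rows=[[0,[0.12,0.2,0],[0,0,0]],[0,[0.24,0.4,0],[0,0,0]],[0,[0.24,0.4,0],[0,0,0]]])

```text
time: 18.92
tool_pos: [0.5327, 0.099, 0.0293]
ee_rot: [-3.14, -0.171, 1.011]
wrist_force: [-20.6, -30.9, 19.6]
width: 0.0008
```

```bash
python3 d.py
```

```text
18.9167 [0.5327 0.099  0.0293] rel handle 166.8 -6.8 F -37.1 0.9 19.6
```

Emit:
play_rows(rows=[[0,[-0.6,-0.9,0],[0,0,0]],[0,[-1.3,-2,0],[0,0,0]],[0,[-2.5,-4,0],[0,0,0]],[0,[-4,-6.5,2],[0,0,0]],[0,[-5.5,-9.5,5],[0,0,0]],[0,[-6.5,-12.5,8],[0,0,0]],[0,[-8,-16,10],[0,0,0]],[0,[-9,-19,12],[0,0,0]]])

```text
time: 19.58
tool_pos: [0.448, -0.0797, 0.1497]
ee_rot: [-3.141, -0.197, 1.01]
wrist_force: [0.2, -0.5, 0.1]
width: 0.0001
```

```bash
python3 - <<'E'
from m import *
s=snapshot("top");s2=snapshot("scene")
cv2.imwrite("pics/m5.png",np.hstack([cv2.resize(s["pixels"][:,:,::-1],(400,300)),cv2.resize(s2["pixels"][40:220,200:440,::-1],(400,300),interpolation=cv2.INTER_CUBIC)]))
H=np.array([.4378,-.0383,.0485])
for cam in(s,s2):print([proj(cam,[H+Xc*x+Yc*y]).round(1).tolist() for x in(.170,.180) for y in (-.045,.045)])
E
```

```text
[[[202.3, 178.4]], [[181.1, 209.8]], [[198.8, 176.2]], [[177.7, 207.6]]]
[[[291.5, 166.4]], [[277.6, 140.0]], [[295.2, 165.3]], [[281.1, 139.0]]]
```

View pics/m5.png

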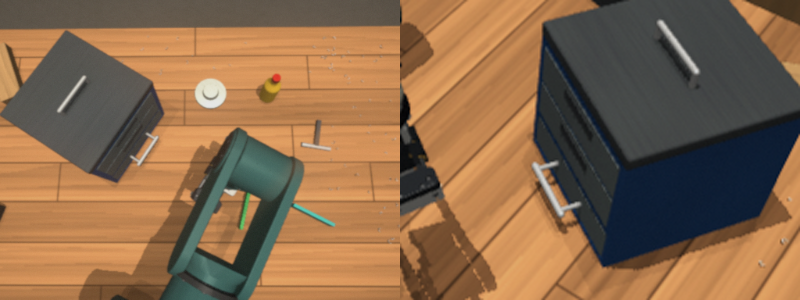

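```bash
python3 -c "
from bench import *
print(close_job())"
```

```text
the job is handed in; nothing more can be done
None
```

The three bars are in their pocket and the bottom drawer is shut. I handed the job in at about 19.6 s of the 67 s allowed, with the gripper clear of everything.

- **Drawer opened:** I hooked the handle with closed fingers and pulled to the stop. There, about 40 N no longer moved it.
- **Bars:** I lifted the three together as one pile and tipped the leading end in under the chest. I felt the pocket's far wall within about 1 mm of where the camera put it, then laid the pile flat. The tool ended 19.9 mm above its height when I gripped the bars on the bench. That matches the drawer floor at 20 mm, so the bars are fully down. A picture before shutting shows all three inside the pocket.
- **Drawer shut:** I pushed on the handle until it stopped dead at 37 N. The last picture shows the front flush with the chest. The fingers ended about 2 mm short of my estimate for fully shut, which is within the error of that estimate.
- **Other things:** The flange, oil bottle, chuck key and the green and turquoise bars show no sign of having moved in that picture.

The two cameras disagreed by about 6 mm. I relied on the top camera, because its positions agreed with what the arm felt.

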